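Follow the golden pearl with the inspection lamp on the coasting grading carousel

TASK

Pick up the yellow inspection lamp from its black pad and set the pearl carousel turning with a gentle push, so that it goes round about once in six to eight seconds. While it coasts by itself, touched by nothing, keep the upright lamp's lens about 5 cm above the golden pearl in the red dish, going round with it for five seconds without a break. Then stand the lamp back on the middle of its pad, lens down, and let go; leave the other things on the table alone.

Things in the scene. Friction and masses are not known exactly. Their poses are not given: they have to be found in the camera images.
- carousel_base: Fixed steel foot of the pearl carousel; origin on the table, on the vertical axis. Above it a wooden disc, radius 125 mm, upper face 45 mm above the table, brass hub in the middle. On it, every 60 degrees: the push post and five round dishes (radius 25 mm, 10 mm high, 90 mm from the axis), one red, four navy. Pearls are fixed in the dishes, tops at most 65 mm above the table.
- turntable (a joint): Angle of the disc about its vertical axis (rad, counter-clockwise from above, endless both ways; 0: post on the +x side). Nearly free: 0.9 kg nominal (0.7 to 1.4 times that), moment of inertia about 0.007 kg m2, damping 0.0003 N m s/rad plus friction 0.0001 N m, so it coasts for some 20 to 40 s.
- chosen_pearl (a point): Centre of the golden pearl (20 mm diameter) in the red dish, 90 mm from the turntable's axis, straight across the axis from the push post, 55 mm above the table (pearl top at 65 mm). Moves with the turntable.
- push_post (a point): On the axis of the black upright push post (radius 9 mm, ball top radius 11 mm), 100 mm from the turntable's axis; this point is 80 mm above the table, the post's top at 100 mm. Moves with the turntable.
- lamp: Inspection lamp, 130 mm long, 0.12 kg, standing on its lens. Origin at the centre of the lens face (its underside), z along the lamp away from the lens, up while it stands. Dark head radius 21 mm from 0 to 32 mm, steel neck radius 17 mm to 42 mm, yellow round barrel radius 13.5 mm to 120 mm (grip here), dark end cap radius 12 mm to 130 mm.
- lamp_pad: Black round rubber pad fixed on the table, radius 45 mm, 4 mm thick, origin at the centre of its underside. The lamp stands at its middle at the start.
- pearl_jar: Bystander, loose, origin at its underside: pale translucent jar with white cap, 70 mm diameter, 85 mm tall.
- bowl: Bystander, loose, origin at its underside: white bowl, 110 mm across, 45 mm tall.
- scoop: Bystander, loose: steel spoon-shaped scoop, 160 mm long, lying flat.
- pearl_box: Bystander, loose, origin at its underside: closed navy box 90 x 130 x 35 mm.
- polish: Bystander, loose, origin at its underside: amber bottle, 48 mm diameter, 120 mm tall.
Things that resemble listed ones, but are neither listed nor needed, are in the scene too. Of the things that look like the lamp_pad, the smallest one is meant.

How it is judged:
By the outcome, as a careful person would: the job done as asked, in the order asked, and still so for the second after the job is handed in, with the robot touching nothing.
It also fails if it takes over 61 s, if anything falls off the work surface, if the arm or the gripper's body presses on something with over 40 N, if the wrist force passes 120 N, or if a joint passes its speed limit or range.

ROBOT

A 7-joint arm with a two-finger parallel gripper is mounted at the origin on the work surface. World frame = base frame: x ahead of the robot, y to its left, z up, the work surface at z = 0. Lengths are in m, angles in rad, forces in N, time in s.
With the tool pointing down it reaches from about 0.4 to 0.85 m from the base axis. Payload 4.5 kg.
Tool frame: the origin (TCP) lies between the finger pads; the fingertips stand 25 mm ahead of it and the grasp point (between the pads) lies 6 mm ahead of it; z points along the fingers, y is the line along which they close (so a half turn about z gives the same grasp; the last joint's range is limited). The gripper opens to 88 mm and grips with 3 to 60 N. Pads are 18 mm wide; open, the fingers measure 123 mm over their backs; the gripper's body (75 mm by 187 mm) begins 45 mm behind the grasp point.
Start: joints at [-1.105, 0.689, -0.195, 1.565, 0.157, 0.902, -0.215], TCP at [0.262, 0.568, 0.264] pointing down, gripper open.
Joint ranges: [-3.01, 3.01], [-0.46, 2.08], [-1.47, 1.51], [0.13, 2.56], [-1, 4.14], [0.04, 2.09], [-2.66, 2.66]. Speed limits (rad/s): [2.57, 2.57, 3.14, 3.14, 3.14, 3.14, 3.14].

INTERFACE

Orientations are given as a unit quaternion [w, x, y, z].
In Python, from bench import * gives the robot as it stands. The module is installed in compiled form; this text tells all that it offers.
- The arm moves only by the tool step_arm, never from a script. Its argument "series" is a list that holds one entry, the list of rows, each a list of 4 numbers: the shift along the world's x, y, z in mm, then the turn about the world's z in rad. In form: [[[x, y, z, spin], ...]]. A call has 1 to 20 rows; each row shifts and turns the commanded pose from where the row before left it; what a row does not reach is not made up. A row lasts 1/12 s, in which the tool goes at most 41.7 mm and 7.16 degrees, less where a joint would pass 70% of its speed; a pose out of reach is approached as far as the arm can. A call is refused whole if a number of a shift passes 41.7 or a number of a turn 0.125, either way. A call with a gripper value outside its range is refused whole. "claw" is the closure, from -1 (fully open) to 1 (shut), set as the call begins (left out, the last holds). The fingers move at their own pace and stop on an object; "squeeze" is the grip in N (left out, the last holds). Time passes only in rows, so rows that do not move let the fingers close. It gives the time, the measured TCP pose, the force, the opening and the grip force at its end, in the units of the state.
- get_state(): the state, without advancing time (a new reading comes with each control period).
- get_image(name): name is "side" or "top" or "wrist"; returns a dict with "pixels" (400x640x3 uint8, blue, green, red), "fx", "fy", "cx", "cy" (pixels), "k1" (the pictures are not rectified: a ray, as slopes to the right and down, at radius r is drawn at 1 + k1 r^2 times it, then the intrinsics apply), "rvec" (rotation vector, rad) and "tvec" (3), from world to camera coordinates, as OpenCV has them; the wrist camera has in their place "hand_eye" (4x4, takes a point from camera to tool coordinates, whose origin is the TCP and whose axes are the flange's). Camera axes: x right, y down, z forward; pixel columns grow to the right and rows downward; lengths in m; the calibration is good to about 2 mm. A picture is of the moment at which its call begins: read the wrist's pose just before it. There is no depth.
- sign_off(): hands the job in; it is judged then, once.
The state is a dict: "time": time; "qpos": joint angles; "joint_vel": joint speeds; "effort": joint torques, N m; "eef_pos": TCP position; "tool_rot": TCP orientation; "ft_force": force on the tool from outside, world axes, zero at the start; "wrist_torque": the same for the moment, N m; "grip_width": finger opening in m; "grip_force": force on a finger pad.
Only numpy, scipy, OpenCV 4.12 (cv2) and the standard library are available. Lean on these libraries where they do the work, as an engineer would, in place of code of your own. Each camera call takes 0.05 s, during which the arm holds its last target. There are 200 camera calls.

## Working session

There is one attempt and no reset: what is moved stays moved. The work goes in short steps, Python scripts to look and compute and a tool call to move; the robot and the scene stay as the last step left them, time stands still between calls to the robot, and variables do not carry over. Pictures are saved under pics/ and viewed, at most 10 in all, crops included, and the job is handed in when it is done.

Besides the shell and the picture viewer there is one more tool, called after "Request:" as name(argument=value, ...), one argument or row to a line, values as JSON. step_arm: Moves the arm, as the interface text tells. Its arguments: {"type":"object","properties":{"series":{"type":"array"},"claw":{"type":"number"},"squeeze":{"type":"number"}},"required":["series"]}

```bash
mkdir -p pics; cat > h.py <<'E'
from bench import *
import numpy as np, cv2
from scipy.spatial.transform import Rotation as R
def cam(im):
    return cv2.Rodrigues(np.array(im["rvec"],float))[0], np.array(im["tvec"],float).ravel()
def ray(im,uv,st=None):
    x=(uv[0]-im["cx"])/im["fx"];y=(uv[1]-im["cy"])/im["fy"]
    rd=np.hypot(x,y);r=rd
    for _ in range(20): r=rd/(1+im["k1"]*r*r)
    s=r/rd if rd>0 else 1
    d=np.array([x*s,y*s,1])
    if "hand_eye" in im:
        H=np.array(im["hand_eye"]);q=st["tool_rot"];T=R.from_quat([q[1],q[2],q[3],q[0]]).as_matrix()
        return T@H[:3,3]+st["eef_pos"], T@H[:3,:3]@d
    Rm,t=cam(im); return -Rm.T@t, Rm.T@d
def atz(im,uv,z,st=None):
    o,d=ray(im,uv,st); return o+d*(z-o[2])/d[2]
def proj(im,P):
    Rm,t=cam(im);p=Rm@np.array(P)+t;x,y=p[:2]/p[2];k=1+im["k1"]*(x*x+y*y)
    return np.array([im["fx"]*x*k+im["cx"],im["fy"]*y*k+im["cy"]])
def tri(*ors):
    A=0;b=0
    for o,d in ors:
        d=d/np.linalg.norm(d);M=np.eye(3)-np.outer(d,d);A=A+M;b=b+M@o
    return np.linalg.solve(A,b)
E
python3 - <<'E'
from h import *
import pickle
s=get_state();print(s)
ims={n:get_image(n) for n in("side","top")}
pickle.dump((s,ims),open("ims0.pkl","wb"))
for n,i in ims.items():
    cv2.imwrite(f"pics/{n}0.png",i["pixels"]);print(n,{k:v for k,v in i.items() if k!="pixels"})
E
```

```text
{'time': 0.0, 'qpos': array([-1.1051983 ,  0.69000142, -0.19450174,  1.56633554,  0.15728144,
        0.90252013, -0.21514499]), 'joint_vel': array([-0.00096796,  0.00112163, -0.00055158, -0.00029206, -0.00138597,
       -0.00045905, -0.00031469]), 'effort': array([ 1.10948458e-03, -5.27574420e+01, -1.26697786e+00, -1.53423142e+01,
       -5.27773378e-02,  6.53097071e-03,  1.65187653e-04]), 'eef_pos': array([0.2613626 , 0.56707479, 0.26290107]), 'tool_rot': array([-1.36625488e-04,  2.14217060e-01,  9.76785633e-01, -9.27658186e-04]), 'ft_force': array([-0.23208447,  0.98748363, -0.0157595 ]), 'wrist_torque': array([-5.21264209e-02,  6.77050851e-05,  7.81015874e-03]), 'grip_force': 0.0, 'grip_width': 0.08838848965277911}
side {'fx': 396.65650740719883, 'fy': 396.65650740719883, 'cx': 318.5647126387694, 'cy': 196.73236441529755, 'k1': 0.013321836546382968, 'rvec': array([ 2.04103474, -0.96427773,  0.4540609 ]), 'tvec': array([-0.35421849,  0.33548623,  1.01849763])}
top {'fx': 504.4167034146717, 'fy': 504.4167034146717, 'cx': 323.52826939707245, 'cy': 195.46857460055486, 'k1': -0.028342804893267255, 'rvec': array([ 2.15132293, -2.06938686,  0.22121734]), 'tvec': array([-5.33361223e-05,  5.86249296e-01,  1.66441996e+00])}
```

View pics/top0.png

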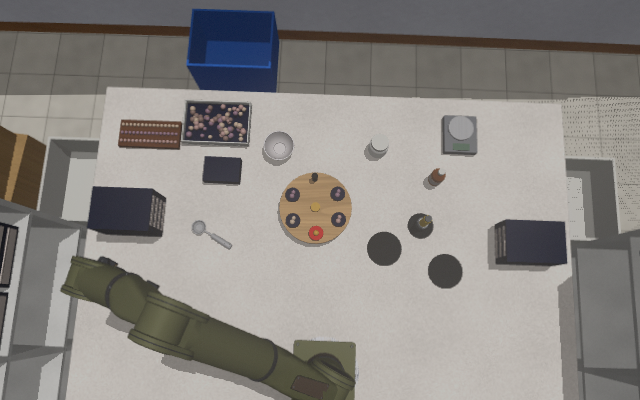

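View pics/side0.png

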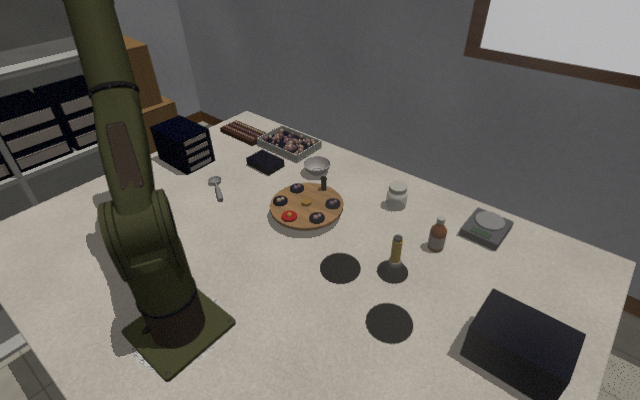

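The top view shows the carousel at (315,208), with the post at (314,177) and the red dish at (316,233). There are three black discs, at (384,248), (445,271) and (421,225). The last is the smallest and has the yellow lamp standing on it, so it fits the description. I'll confirm that in a crop and measure.

```bash
python3 - <<'E'
from h import *
import pickle
s,ims=pickle.load(open("ims0.pkl","rb"))
crops=[]
rt={}
for n,(x0,y0,w,h) in {"top":(270,160,200,135),"side":(255,160,200,190)}.items():
    im=ims[n]["pixels"]; c=cv2.cvtColor(im,cv2.COLOR_BGR2HSV)
    def comp(mask,lo=10):
        k,l,st,ce=cv2.connectedComponentsWithStats(mask.astype(np.uint8))
        return [(st[i,4],*np.round(ce[i],1),*st[i,:4]) for i in range(1,k) if st[i,4]>lo and x0<ce[i][0]<x0+w and y0<ce[i][1]<y0+h]
    H,S,V=[c[...,i].astype(int) for i in range(3)]
    print(n,"dark",comp((V<62)&(S<110),25)); print("red",comp(((H<6)|(H>174))&(S>170)&(V>90)));print("yel",comp((H>20)&(H<35)&(S>100)&(V>70),5));print("wood",comp((H>8)&(H<20)&(S>80)&(V>100),100))
    print("origin rays")
T,S_=ims["top"],ims["side"]
for nm,uv,z in [("pad",(420.5,225.5),.004),("p2",(384,248.5),.004),("p3",(445,271),.004),("disc",(315.5,208.5),.045),("red",(316,233),.055),("post",(314,177),.1)]:
    P=atz(T,uv,z); print(nm,P.round(4),"side",proj(S_,P).round(1))
a=T["pixels"][165:295,350:475]; cv2.imwrite("pics/crop.png",cv2.resize(a,None,fx=4.5,fy=4.5,interpolation=2))
E
```

```text
top dark []
red []
yel [(np.int32(7), np.float64(424.6), np.float64(219.9), np.int32(424), np.int32(217), np.int32(3), np.int32(6))]
wood [(np.int32(2996), np.float64(315.0), np.float64(206.9), np.int32(280), np.int32(173), np.int32(71), np.int32(71))]
origin rays
side dark [(np.int32(578), np.float64(265.0), np.float64(162.2), np.int32(247), np.int32(150), np.int32(37), np.int32(25)), (np.int32(62), np.float64(323.2), np.float64(182.9), np.int32(321), np.int32(176), np.int32(6), np.int32(15)), (np.int32(75), np.float64(296.4), np.float64(188.9), np.int32(290), np.int32(185), np.int32(14), np.int32(8)), (np.int32(80), np.float64(279.7), np.float64(201.7), np.int32(273), np.int32(197), np.int32(14), np.int32(9)), (np.int32(90), np.float64(332.3), np.float64(204.2), np.int32(326), np.int32(199), np.int32(14), np.int32(10)), (np.int32(101), np.float64(316.4), np.float64(218.6), np.int32(309), np.int32(213), np.int32(16), np.int32(11)), (np.int32(915), np.float64(339.9), np.float64(268.1), np.int32(321), np.int32(254), np.int32(39), np.int32(30)), (np.int32(449), np.float64(391.7), np.float64(272.7), np.int32(377), np.int32(261), np.int32(31), np.int32(22)), (np.int32(1411), np.float64(389.0), np.float64(323.0), np.int32(366), np.int32(304), np.int32(47), np.int32(39))]
red [(np.int32(86), np.float64(288.9), np.float64(215.5), np.int32(282), np.int32(211), np.int32(15), np.int32(10))]
yel [(np.int32(127), np.float64(396.3), np.float64(251.2), np.int32(391), np.int32(240), np.int32(12), np.int32(23))]
wood [(np.int32(1822), np.float64(306.8), np.float64(205.1), np.int32(270), np.int32(183), np.int32(73), np.int32(45))]
origin rays
pad [ 0.504  -0.3204  0.004 ] side [392.6 270.6]
p2 [ 0.4185 -0.1936  0.004 ] side [340.  267.2]
p3 [ 0.349  -0.4048  0.004 ] side [389.  321.7]
disc [0.5425 0.0486 0.045 ] side [305.7 204.1]
red [0.4565 0.0432 0.055 ] side [289.2 215.2]
post [0.64   0.0571 0.1   ] side [321.8 177.1]
```

View pics/crop.png

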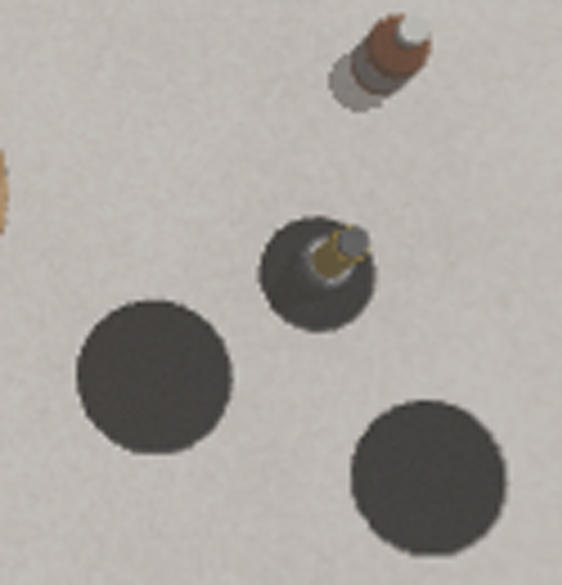

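The crop confirms it: the smallest disc, at crop (317,274), which is about (420.4,225.5) in the top view, carries the lamp, with its cap at crop (352,241). The two larger discs are decoys. I'll move toward it over the carousel and look with the wrist camera on the way.

Request:
step_arm(
  series=[
    [[15,-26,0,0],[15,-26,0,0],[15,-26,0,0],[15,-26,0,0],[15,-26,0,0],[15,-26,0,0],[15,-26,0,0],[15,-26,0,0],[15,-26,0,0],[15,-26,0,0],[15,-26,0,0],[15,-26,0,0],[15,-26,0,0],[15,-26,0,0],[15,-26,0,0],[0,0,0,0]],
  ],
  claw=-1,
)

```text
time: 1.43
eef_pos: [0.4895, 0.1704, 0.2632]
tool_rot: [0.001, 0.219, 0.976, -0.002]
ft_force: [0.4, -0.8, 0.2]
grip_width: 0.0882
grip_force: 0.0
```

```bash
python3 - <<'E'
from h import *
import pickle
s=get_state(); w=get_image("wrist"); pickle.dump((s,w),open("w1.pkl","wb"))
cv2.imwrite("pics/w1.png",w["pixels"]);print(s["time"],s["eef_pos"],s["tool_rot"],s["qpos"]);print({k:v for k,v in w.items() if k!="pixels"})
E
```

```text
1.4333 [0.4895495  0.17035154 0.26321913] [ 0.00102502  0.21924927  0.97566567 -0.00228052] [-0.27166081  0.55549024 -0.24462775  1.88302845  0.20047059  0.7279515
  0.49731769]
{'fx': 278.60897949175705, 'fy': 278.60897949175705, 'cx': 317.32981291181466, 'cy': 200.3255454341498, 'k1': 0.007694049516328124, 'hand_eye': array([[ 2.51385499e-05, -9.48513131e-01, -3.16737808e-01,
         8.05133119e-02],
       [ 9.99999992e-01,  6.20183465e-05, -1.06355053e-04,
         3.24673084e-04],
       [ 1.20522719e-04, -3.16737803e-01,  9.48513126e-01,
        -1.21053141e-01],
       [ 0.00000000e+00,  0.00000000e+00,  0.00000000e+00,
         1.00000000e+00]])}
```

View pics/w1.png

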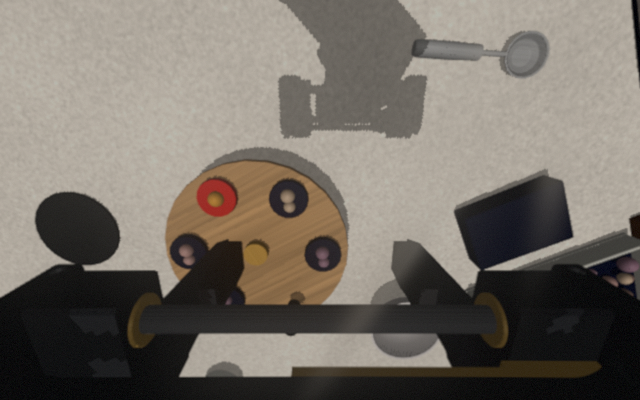

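The wrist view shows the red dish with the golden pearl at (216,199) and the hub at (256,254). Two opposite dishes are at (189,251) and (323,255). Next I'll go to a viewpoint beside the lamp.

Request:
step_arm(
  series=[
    [[3,-15,0,0],[5,-29,0,0],[5,-30,0,0],[5,-30,0,0],[5,-30,0,0],[5,-30,0,0],[5,-30,0,0],[5,-30,0,0],[5,-30,0,0],[5,-30,0,0],[5,-30,0,0],[5,-30,0,0],[5,-30,0,0],[5,-30,0,0],[5,-30,0,0],[5,-30,0,0],[5,-30,0,0],[5,-29,0,0],[3,-15,0,0],[0,0,0,0]],
  ],
)

```text
time: 3.15
eef_pos: [0.5773, -0.3639, 0.2628]
tool_rot: [0.0, 0.216, 0.976, -0.001]
ft_force: [-0.2, -0.4, 0.1]
grip_width: 0.088
grip_force: 0.0
```

```bash
python3 - <<'E'
from h import *
import pickle
s1,w1=pickle.load(open("w1.pkl","rb")); s0,ims=pickle.load(open("ims0.pkl","rb"))
s=get_state(); w=get_image("wrist"); pickle.dump((s,w),open("w2.pkl","wb"))
cv2.imwrite("pics/w2.png",w["pixels"]);print(s["time"],s["eef_pos"],s["tool_rot"])
P={k:atz(w1,uv,z,s1) for k,uv,z in [("pearl",(216,199),.06),("dL",(189,251),.055),("dR",(323,255),.055),("hub",(256,254),.06),("post",(297,298),.1)]}
for k,v in P.items(): print(k,v.round(4))
print("mid",(P["dL"]+P["dR"])/2)
T,S=ims["top"],ims["side"]
print("cap",tri(ray(T,(428,218.3)),ray(S,(397.5,236.5))), "hub tri",tri(ray(T,(315.2,207.2)),ray(S,(306.7,202.6)),ray(w1,(256,254),s1)))
print("pearl tri",tri(ray(T,(316,233)),ray(S,(289,215.5)),ray(w1,(216,199),s1)),"pad tri",tri(ray(T,(420.4,225.5)),ray(S,(392.2,271))))
E
```

```text
3.15 [ 0.5772846  -0.36386358  0.26277673] [ 2.73638609e-05  2.16300914e-01  9.76326233e-01 -9.99937663e-04]
pearl [0.4605 0.0461 0.06  ]
dL [ 0.508  -0.0275  0.055 ]
dR [0.5893 0.1309 0.055 ]
hub [0.5479 0.0531 0.06  ]
post [0.6059 0.0875 0.1   ]
mid [0.54867003 0.05167755 0.055     ]
cap [ 0.50768819 -0.31959302  0.1351991 ] hub tri [0.54868652 0.04896285 0.04910991]
pearl tri [0.45830786 0.04359059 0.05323877] pad tri [ 0.503862   -0.31995346  0.00223148]
```

View pics/w2.png

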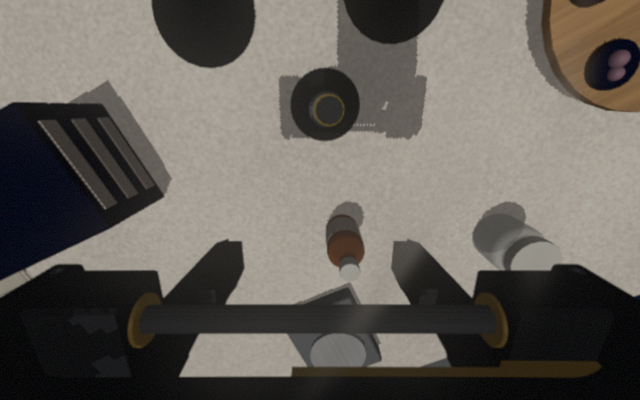

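The wrist view shows the lamp cap at (328,109) and its pad centred at (325,104), so the lamp is standing. I'll combine the views.

```bash
python3 - <<'E'
from h import *
import pickle
s,w=pickle.load(open("w2.pkl","rb")); s0,ims=pickle.load(open("ims0.pkl","rb"))
print(get_state()["eef_pos"])
g=w["pixels"].max(2); m=(g<48).astype(np.uint8)
k,l,st,ce=cv2.connectedComponentsWithStats(m)
for i in range(1,k):
    if st[i,4]>800: print(st[i],ce[i].round(1))
print("cap",atz(w,(328,109),.134,s),"pad",atz(w,(325,104),.004,s))
T,S=ims["top"],ims["side"]
print(tri(ray(T,(428,218.3)),ray(S,(397.5,236.5)),ray(w,(328,109),s)),tri(ray(T,(420.4,225.5)),ray(S,(392.2,271)),ray(w,(325,104),s)))
E
```

```text
[ 0.57757779 -0.36074414  0.26287213]
[ 153    0  101   67 5399] [205.4  28.1]
[ 344    0   99   44 3121] [391.5  17.5]
[ 586   39   54   51 1606] [610.5  64. ]
[ 291   69   68   71 2797] [324.  101.9]
[    0   103   163   177 15692] [ 54.7 184.5]
[    0   241   640   159 60583] [314.2 335.9]
cap [ 0.50952206 -0.32223184  0.134     ] pad [ 0.50494561 -0.31952269  0.004     ]
[ 0.508561   -0.32045688  0.13432152] [ 0.50444557 -0.3197416   0.00156509]
```

Request:
step_arm(
  series=[
    [[-14,8,0,0],[-20,11,-5,0],[-20,12,-10,0],[-13,7,-20,0],[-4,2,-25,0],[0,0,-25,0],[0,0,-25,0],[0,0,-20,0],[0,0,-14,0],[0,0,-7,0],[0,0,0,0],[0,0,0,0]],
  ],
)

```text
time: 4.2
eef_pos: [0.5072, -0.3188, 0.1132]
tool_rot: [0.0, 0.213, 0.977, 0.001]
ft_force: [0.1, 0.2, 0.8]
grip_width: 0.0879
grip_force: 0.0
```

Request:
step_arm(
  series=[
    [[0,0,0,0],[0,0,0,0],[0,0,0,0],[0,0,0,0],[0,0,0,0],[0,0,0,0],[0,0,0,0],[0,0,0,0]],
  ],
  claw=1,
  squeeze=30,
)

```text
time: 4.87
eef_pos: [0.5065, -0.3204, 0.1128]
tool_rot: [0.0, 0.214, 0.977, 0.0]
ft_force: [-0.5, -0.5, 0.5]
grip_width: 0.037
grip_force: 0.0
```

Request:
step_arm(
  series=[
    [[0,0,0,0],[0,0,0,0],[0,0,0,0],[0,0,0,0]],
  ],
)

```text
time: 5.2
eef_pos: [0.5065, -0.3203, 0.1127]
tool_rot: [-0.0, 0.214, 0.977, 0.0]
ft_force: [0.6, 0.6, -1.1]
grip_width: 0.0259
grip_force: 30.0
```

Request:
step_arm(
  series=[
    [[0,0,6,0],[0,0,14,0],[0,0,20,0],[0,0,20,0],[0,0,20,0],[0,0,14,0],[0,0,6,0],[0,0,0,0]],
  ],
)

```text
time: 5.87
eef_pos: [0.5072, -0.3207, 0.2143]
tool_rot: [0.001, 0.214, 0.977, -0.0]
ft_force: [0.3, -0.6, -1.6]
grip_width: 0.0262
grip_force: 30.0
```

```bash
python3 - <<'E'
from h import *
import pickle
s=get_state(); ims={n:get_image(n) for n in("side","top","wrist")}
pickle.dump((s,ims),open("ims1.pkl","wb")); print(s["time"],s["eef_pos"],s["tool_rot"],s["grip_width"],s["grip_force"],s["ft_force"])
a=cv2.resize(ims["side"]["pixels"][150:300,260:460],None,fx=2.5,fy=2.5,interpolation=2)
b=cv2.resize(ims["wrist"]["pixels"],(375,234)); 
o=np.zeros((620,500,3),np.uint8);o[:375]=a[:375,:500];o[380:614,:375]=b
cv2.imwrite("pics/g.png",o[:600])
E
```

```text
5.8667 [ 0.50719641 -0.32073205  0.21430638] [ 1.39711437e-03  2.14306227e-01  9.76765452e-01 -3.75823086e-04] 0.026232540745923048 29.999136328697205 [ 0.31021214 -0.60441165 -1.63293393]
```

View pics/g.png

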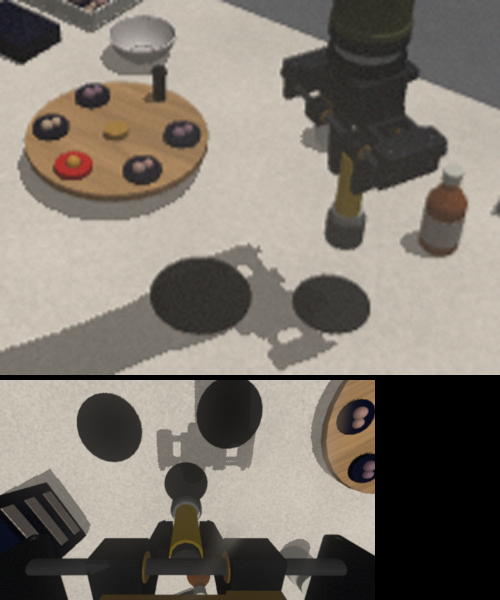

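The lamp is held upright (side crop around (345,210)), and the small pad is at crop (331,303). Next I'll refine the carousel axis and set up an angle estimator.

```bash
cat > ang.py <<'E'
from h import *
def redmask(px):
    c=cv2.cvtColor(px,cv2.COLOR_BGR2HSV).astype(int);H,S,V=c[...,0],c[...,1],c[...,2]
    return (((H<7)|(H>172))&(S>150)&(V>60)).astype(np.uint8)
def dish(im,st=None,z=.054):
    k,l,s,ce=cv2.connectedComponentsWithStats(redmask(im["pixels"]))
    best=None
    for i in range(1,k):
        if s[i,4]<15: continue
        h=cv2.convexHull(np.argwhere(l==i)[:,::-1].astype(np.int32)); m=cv2.moments(h)
        if m["m00"]==0: continue
        uv=(m["m10"]/m["m00"],m["m01"]/m["m00"]);P=atz(im,uv,z,st)
        if abs(np.hypot(*(P[:2]-C))-.09)<.035 and (best is None or s[i,4]>best[0]): best=(int(s[i,4]),P)
    return best
C=np.array([.548,.050])
E
python3 - <<'E'
from ang import *
import pickle
s0,ims=pickle.load(open("ims0.pkl","rb")); s1,im1=pickle.load(open("ims1.pkl","rb")); sw,w1=pickle.load(open("w1.pkl","rb"))
for n,im in [("top",ims["top"]),("side",ims["side"]),("top1",im1["top"]),("side1",im1["side"])]:
    c=cv2.cvtColor(im["pixels"],cv2.COLOR_BGR2HSV).astype(int)
    m=((c[...,0]>8)&(c[...,0]<22)&(c[...,1]>75)&(c[...,2]>90)).astype(np.uint8)
    k,l,st,ce=cv2.connectedComponentsWithStats(m)
    i=min(range(1,k),key=lambda i:np.linalg.norm(ce[i]-proj(im,[.548,.05,.045]))+(1000 if st[i,4]<500 else 0))
    h=cv2.convexHull(np.argwhere(l==i)[:,::-1].astype(np.int32))[:,0]
    W=np.array([atz(im,p,.045)[:2] for p in h]); 
    (cc,r)=cv2.minEnclosingCircle(W.astype(np.float32))
    A=np.c_[2*W,np.ones(len(W))];x=np.linalg.lstsq(A,(W**2).sum(1),rcond=None)[0]
    print(n,"disc",cc,r,"lsq",x[:2],np.sqrt(x[2]+x[:2]@x[:2]),"dish",dish(im))
print("w1",dish(w1,sw),"cam side pos",ray(ims["side"],(320,200))[0],"now wrist",dish(im1["wrist"],s1))
T,S=ims["top"],ims["side"]
print("jar",tri(ray(T,(379,141)),ray(S,(397.5,186))))
E
```

```text
top disc (0.5468671917915344, 0.05083354562520981) 0.12400506436824799 lsq [0.54720218 0.05043199] 0.12304994063947765 dish (121, array([0.45824295, 0.04477359, 0.054     ]))
side disc (0.5448290109634399, 0.04859957471489906) 0.12547041475772858 lsq [0.54571979 0.04847512] 0.12394497525089657 dish (105, array([0.45575284, 0.04324716, 0.054     ]))
top1 disc (0.5468671917915344, 0.05083354562520981) 0.12400506436824799 lsq [0.54719914 0.05037555] 0.1230229399851735 dish (120, array([0.4581637 , 0.04480096, 0.054     ]))
side1 disc (0.5432126522064209, 0.04633356258273125) 0.12776702642440796 lsq [0.54474807 0.04692845] 0.12492161405270613 dish (101, array([0.45679088, 0.0437861 , 0.054     ]))
w1 (968, array([0.45947829, 0.04480687, 0.054     ])) cam side pos [-0.22818572 -0.67667707  0.87487062] now wrist None
jar [ 0.7820973  -0.16175709  0.07967733]
```

Request:
step_arm(
  series=[
    [[5.5,14,0,0],[11,28,0,0],[11,28,0,0],[11,28,0,0],[11,28,0,0],[11,28,0,0],[11,28,0,0],[11,28,0,0],[11,28,0,0],[11,28,0,0],[11,28,0,0],[11,28,0,0],[8.5,16,-8,0],[0,0,-13,0],[0,0,-8,0],[0,0,0,0],[0,0,0,0]],
  ],
)

```text
time: 7.43
eef_pos: [0.6405, 0.0163, 0.1825]
tool_rot: [-0.001, 0.215, 0.977, -0.001]
ft_force: [-0.6, -0.4, -0.6]
grip_width: 0.026
grip_force: 30.0
```

```bash
python3 - <<'E'
from ang import *
import ang
s=get_state();T=get_image("top");S=get_image("side")
print(s["time"],s["eef_pos"],s["tool_rot"],s["ft_force"]);print(dish(T),dish(S))
C=np.array([.547,.05]);p=s["eef_pos"][:2];print("phi",np.arctan2(*(p-C)[::-1]),np.hypot(*(p-C)))
phi=np.cumsum([-.33,.012,.020,.022,.024,.028,.034,.040,.046,.052,.058,.064,.070,.076,.080,.083,.084,.084,.084])
X=C+.1*np.c_[np.cos(phi),np.sin(phi)];X[0]=p
print((np.diff(X,axis=0)*1e3).round(1).tolist(),phi[-1],X[-1])
a=T["pixels"][150:260,260:380];b=S["pixels"][130:250,240:370]
cv2.imwrite("pics/pp.png",np.hstack([cv2.resize(a,(400,400)),cv2.resize(b,(400,400))]))
E
```

```text
7.4333 [0.64051836 0.01625519 0.18246568] [-1.36499432e-03  2.14860792e-01  9.76643273e-01 -9.45580610e-04] [-0.58492397 -0.37163192 -0.59869026]
(34, array([0.4620164 , 0.03750348, 0.054     ])) (110, array([0.46182782, 0.01536722, 0.054     ]))
phi -0.34629560013057437 0.09942029906555394
[[1.5, 2.5], [0.6, 1.9], [0.6, 2.1], [0.6, 2.3], [0.7, 2.7], [0.7, 3.3], [0.7, 3.9], [0.6, 4.6], [0.4, 5.2], [0.1, 5.8], [-0.2, 6.4], [-0.7, 7.0], [-1.3, 7.5], [-2.0, 7.7], [-2.7, 7.8], [-3.4, 7.7], [-4.1, 7.3], [-4.7, 7.0]] 0.6310000000000001 [0.6277438  0.10899525]
```

View pics/pp.png

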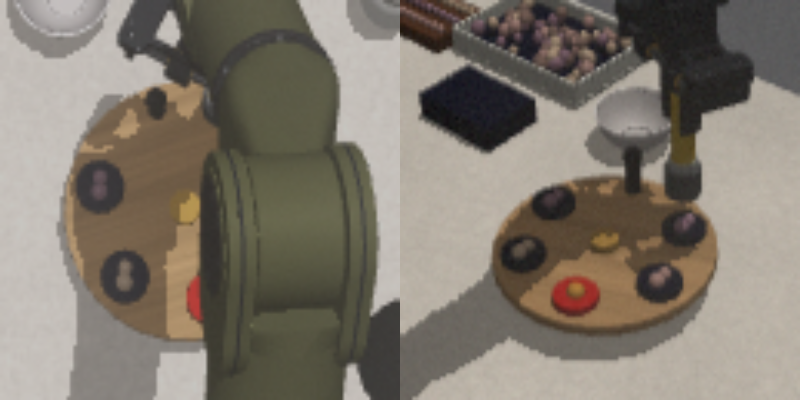

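The carousel has already turned about 0.3 rad. The red dish is at crop (576,294) in the side view, and the lamp must have brushed the post on arrival. I'll check whether it's still moving.

```bash
sed -i 's/^C=.*/C=np.array([.547,.050])\ndef th(im):\n    d=dish(im)\n    return None if d is None else (d[0],round(float(np.arctan2(*(d[1][:2]-C+np.array(OFF))[::-1])),4),round(float(np.hypot(*(d[1][:2]-C+np.array(OFF)))),4))\nOFF=(.0015,.0015)/' ang.py
python3 - <<'E'
from ang import *
for i in range(8):
    t=get_state()["time"];S=get_image("side");print(t,th(S))
E
```

```text
7.5333 (112, -2.7177, 0.0902)
7.5833 (107, -2.6797, 0.0894)
7.6333 (109, -2.6359, 0.0899)
7.6833 (111, -2.5871, 0.0904)
7.7333 (106, -2.549, 0.0894)
7.7833 (109, -2.4943, 0.0904)
7.8333 (102, -2.4587, 0.0894)
7.8833 (106, -2.4248, 0.0902)
```

It's coasting counter-clockwise at about 0.85 rad/s, a 7.4 s period. That will decay past 8 s before the tracking ends, so I'll catch the post up and give it a small extra push to about 1.0 rad/s.

```bash
cat > arc.py <<'E'
from ang import *
def rows(phi0,incs,p,r=.1):
    f=np.cumsum([phi0]+incs);X=C+r*np.c_[np.cos(f),np.sin(f)];X[0]=p
    print([[a,b,0,0] for a,b in (np.diff(X,axis=0)*1e3).round(1).tolist()],f[-1],X[-1])
E
python3 - <<'E'
from arc import *
s=get_state();p=s["eef_pos"][:2];print(s["time"],p,s["eef_pos"][2])
rows(-.346,[.04,.08,.12,.15,.16,.16,.16,.16,.16,.14,.12,.10],p)
E
```

```text
7.9333 [0.64161375 0.01759267] 0.1839937457590291
[[0.7, 2.3, 0, 0], [2.1, 7.7, 0, 0], [2.0, 11.8, 0, 0], [0.5, 15.0, 0, 0], [-2.0, 15.9, 0, 0], [-4.5, 15.3, 0, 0], [-6.9, 14.4, 0, 0], [-9.1, 13.2, 0, 0], [-11.1, 11.5, 0, 0], [-11.1, 8.5, 0, 0], [-10.4, 6.0, 0, 0], [-9.1, 4.0, 0, 0]] 1.2040000000000002 [0.58286267 0.14334811]
```

Request:
step_arm(
  series=[
    [[0.7,2.3,0,0],[2.1,7.7,0,0],[2.0,11.8,0,0],[0.5,15.0,0,0],[-2.0,15.9,0,0],[-4.5,15.3,0,0],[-6.9,14.4,0,0],[-9.1,13.2,0,0],[-11.1,11.5,0,0],[-11.1,8.5,0,0],[-10.4,6.0,0,0],[-9.1,4.0,0,0]],
  ],
)

```text
time: 8.93
eef_pos: [0.581, 0.1455, 0.1838]
tool_rot: [-0.0, 0.213, 0.977, 0.0]
ft_force: [-0.9, 0.6, -1.7]
grip_width: 0.0259
grip_force: 30.0
```

```bash
python3 - <<'E'
from arc import *
s=get_state();S=get_image("side");p=s["eef_pos"][:2];f=np.arctan2(*(p-C)[::-1]);t=th(S)
print(s["time"],p,"phi",f,np.hypot(*(p-C)),s["joint_vel"].round(2),"dish",t,"post",t and t[1]+np.pi)
cv2.imwrite("pics/c1.png",S["pixels"])
E
```

```text
8.9333 [0.58095295 0.14548444] phi 1.229153611534273 0.10134140828431362 [-0.12 -0.1   0.03  0.29  0.   -0.19 -0.15] dish (94, -1.5344, 0.0883) post 1.6071926535897931
```

```bash
python3 - <<'E'
from arc import *
s=get_state();p=s["eef_pos"][:2];print(s["time"],p,np.arctan2(*(p-C)[::-1]))
rows(1.212,[.06,.095,.105,.10,.09,.084,.082,.082,.082,.083,.084,.085,.085,.085],C+.1*np.array([np.cos(1.205),np.sin(1.205)]))
E
```

```text
8.9833 [0.57901893 0.14606672] 1.2490768057195207
[[-6.3, 2.2, 0, 0], [-9.2, 2.4, 0, 0], [-10.4, 1.6, 0, 0], [-10.0, 0.5, 0, 0], [-9.0, -0.4, 0, 0], [-8.3, -1.1, 0, 0], [-8.0, -1.8, 0, 0], [-7.8, -2.4, 0, 0], [-7.6, -3.0, 0, 0], [-7.4, -3.7, 0, 0], [-7.2, -4.4, 0, 0], [-6.9, -5.0, 0, 0], [-6.4, -5.6, 0, 0], [-5.9, -6.1, 0, 0]] 2.4140000000000006 [0.47232224 0.11650738]
```

```bash
python3 - <<'E'
from arc import *
rows(1.212,[.055,.085,.095,.095,.088,.083,.082,.082,.082,.082,.082,.083,.084,.085,.085,.085],C+.1*np.array([np.cos(1.205),np.sin(1.205)]))
E
```

```text
[[-5.9, 2.0, 0, 0], [-8.2, 2.2, 0, 0], [-9.4, 1.6, 0, 0], [-9.5, 0.7, 0, 0], [-8.8, -0.1, 0, 0], [-8.3, -0.8, 0, 0], [-8.1, -1.5, 0, 0], [-7.9, -2.1, 0, 0], [-7.7, -2.8, 0, 0], [-7.5, -3.4, 0, 0], [-7.1, -4.0, 0, 0], [-6.9, -4.6, 0, 0], [-6.5, -5.3, 0, 0], [-6.1, -5.9, 0, 0], [-5.6, -6.4, 0, 0], [-5.1, -6.8, 0, 0]] 2.545 [0.46427452 0.1061827 ]
```

Request:
step_arm(
  series=[
    [[-5.9,2.0,0,0],[-8.2,2.2,0,0],[-9.4,1.6,0,0],[-9.5,0.7,0,0],[-8.8,-0.1,0,0],[-8.3,-0.8,0,0],[-8.1,-1.5,0,0],[-7.9,-2.1,0,0],[-7.7,-2.8,0,0],[-7.5,-3.4,0,0],[-7.1,-4.0,0,0],[-6.9,-4.6,0,0],[-6.5,-5.3,0,0],[-6.1,-5.9,0,0],[-5.6,-6.4,0,0],[-5.1,-6.8,0,0],[0,0,4,0],[6,0,10,0],[12,-2,12,0]],
  ],
)

```text
time: 10.57
eef_pos: [0.4806, 0.1042, 0.2098]
tool_rot: [-0.001, 0.214, 0.977, -0.0]
ft_force: [-0.3, -0.8, -1.0]
grip_width: 0.026
grip_force: 30.0
```

```bash
cat > look.py <<'E'
from arc import *
import sys,json,os
L=json.load(open("L.json")) if os.path.exists("L.json") else []
for _ in range(int(sys.argv[1])):
    s=get_state();S=get_image("side");t=th(S)
    if t: L.append([s["time"],t[1]]);print(round(s["time"],4),t,s["eef_pos"].round(4))
    else: print(s["time"],None,s["eef_pos"].round(4))
json.dump(L,open("L.json","w"))
cv2.imwrite("pics/last.png",S["pixels"])
E
python3 look.py 4; python3 -c "
from h import *
print(get_state()['ft_force'],get_state()['time'])"
```

```text
10.5667 (75, 0.0277, 0.0896) [0.4806 0.1042 0.2098]
10.6167 (70, 0.0807, 0.0892) [0.4859 0.1041 0.2123]
10.6667 (74, 0.1338, 0.0897) [0.4852 0.1043 0.2114]
10.7167 (71, 0.1888, 0.0892) [0.4834 0.1041 0.2104]
[-0.60841437  0.0273138  -0.5813787 ] 10.7667
```

```bash
cat > track.py <<'E'
from arc import *
import sys,json
from scipy.optimize import least_squares
L=np.array(json.load(open("L.json")));n=int(sys.argv[1]);nb=int(sys.argv[2]);cx,cy=float(sys.argv[3]),float(sys.argv[4])
t=L[:,0];a=np.unwrap(L[:,1]);t0=get_state()["time"]
# model: w' = -c(w+.33)  (friction/damping ratio 1/3)
def f(p,t): u=t-t[0]*0-L[0,0];return p[0]-.333*u+(p[1]+.333)*(1-np.exp(-p[2]*u))/p[2]
r=least_squares(lambda p:np.r_[(f(p,t)-a)/.008,(p[2]-.043)/.008,(p[1]-1.04)/.03],[a[0],1.04,.043]);p=r.x
u=t0-L[0,0];print("fit",p,"w now",-.333+(p[1]+.333)*np.exp(-p[2]*u),"res",(f(p,t)-a).round(3)[-8:])
T=t0+np.arange(n+1)/12;al=f(p,T);X=C+.09*np.c_[np.cos(al),np.sin(al)]
s=np.array([cx,cy]);
if nb:
    k=np.clip(np.arange(n+1)/nb,0,1);k=(k*k*(3-2*k))[:,None];X=s+(X-s)*k
else: X[0]=s
D=(np.diff(X,axis=0)*1e3).round(1);print([[x,y,0,0] for x,y in D.tolist()]);e=s+D.sum(0)/1e3
print("end t",T[-1],"cmd end",e.round(4),"ang",al[-1])
E
python3 track.py 14 8 .4823 .1042
```

```text
fit [0.02959238 1.04554953 0.0429553 ] w now 1.0337570589492142 res [ 0.002  0.001  0.    -0.003]
[[6.4, -1.1, 0, 0], [16.6, -1.8, 0, 0], [22.5, -0.8, 0, 0], [24.5, 1.2, 0, 0], [22.7, 3.3, 0, 0], [17.6, 5.0, 0, 0], [9.7, 5.9, 0, 0], [-0.3, 5.3, 0, 0], [-6.1, 4.3, 0, 0], [-6.4, 3.8, 0, 0], [-6.6, 3.2, 0, 0], [-6.8, 2.6, 0, 0], [-7.0, 2.1, 0, 0], [-7.1, 1.5, 0, 0]]
end t 11.933366666666666 cmd end [0.562  0.1387] ang 1.4042753686465517
```

Request:
step_arm(
  series=[
    [[6.4,-1.1,3,0],[16.6,-1.8,4,0],[22.5,-0.8,4,0],[24.5,1.2,0,0],[22.7,3.3,0,0],[17.6,5.0,0,0],[9.7,5.9,0,0],[-0.3,5.3,0,0],[-6.1,4.3,0,0],[-6.4,3.8,0,0],[-6.6,3.2,0,0],[-6.8,2.6,0,0],[-7.0,2.1,0,0],[-7.1,1.5,0,0]],
  ],
)

```text
time: 11.93
eef_pos: [0.5605, 0.1388, 0.221]
tool_rot: [-0.0, 0.214, 0.977, -0.0]
ft_force: [-0.4, -1.0, -1.3]
grip_width: 0.0265
grip_force: 30.0
```

```bash
python3 look.py 1; python3 track.py 18 0 .562 .1387; python3 -c "
from ang import *;print(get_state()['eef_pos'])"
```

```text
11.9333 (72, 1.3843, 0.0882) [0.5605 0.1388 0.221 ]
fit [0.03040596 1.03166179 0.04406866] w now 0.9490738573528072 res [ 0.003  0.001 -0.001 -0.004  0.001]
[[-9.7, 1.1, 0, 0], [-7.1, 0.1, 0, 0], [-7.0, -0.4, 0, 0], [-6.9, -1.0, 0, 0], [-6.8, -1.5, 0, 0], [-6.6, -2.0, 0, 0], [-6.4, -2.5, 0, 0], [-6.2, -2.9, 0, 0], [-5.9, -3.4, 0, 0], [-5.6, -3.8, 0, 0], [-5.3, -4.2, 0, 0], [-4.9, -4.6, 0, 0], [-4.6, -4.9, 0, 0], [-4.2, -5.2, 0, 0], [-3.8, -5.5, 0, 0], [-3.3, -5.7, 0, 0], [-2.9, -5.9, 0, 0], [-2.4, -6.0, 0, 0]]
end t 13.4833 cmd end [0.4624 0.0804] ang 2.7941792258695943
[0.55900218 0.13913304 0.22091183]
```

View pics/last.png

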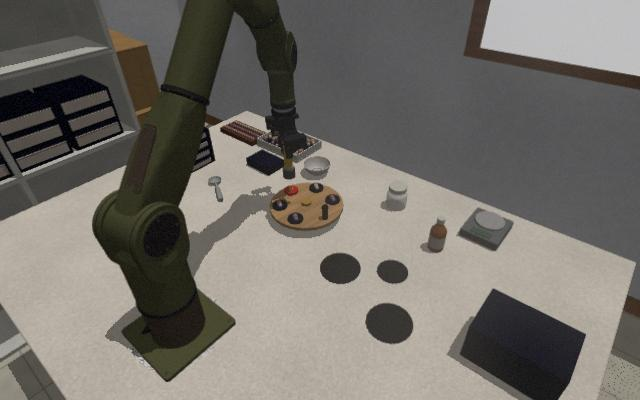

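The side view shows the lamp's lens at (289,173), right above the red dish at (291,190). The carousel is at 0.95 rad/s, about 6.6 s per turn. I'll continue tracking.

Request:
step_arm(
  series=[
    [[-9.7,1.1,0,0],[-7.1,0.1,0,0],[-7.0,-0.4,0,0],[-6.9,-1.0,0,0],[-6.8,-1.5,0,0],[-6.6,-2.0,0,0],[-6.4,-2.5,0,0],[-6.2,-2.9,0,0],[-5.9,-3.4,0,0],[-5.6,-3.8,0,0],[-5.3,-4.2,0,0],[-4.9,-4.6,0,0],[-4.6,-4.9,0,0],[-4.2,-5.2,0,0],[-3.8,-5.5,0,0],[-3.3,-5.7,0,0],[-2.9,-5.9,0,0],[-2.4,-6.0,0,0]],
  ],
)

```text
time: 13.48
eef_pos: [0.4619, 0.0796, 0.2208]
tool_rot: [0.0, 0.214, 0.977, 0.0]
ft_force: [-0.2, 0.9, -1.6]
grip_width: 0.0256
grip_force: 30.0
```

```bash
python3 look.py 1; python3 track.py 18 0 .4624 .0804; python3 -c "
from ang import *;print(get_state()['eef_pos'])"
```

```text
13.4833 (102, 2.7601, 0.0894) [0.4619 0.0796 0.2208]
fit [0.03107737 1.03328136 0.05096852] w now 0.8415551822937328 res [ 0.003  0.002  0.    -0.004 -0.005  0.003]
[[-2.2, -6.7, 0, 0], [-1.4, -6.1, 0, 0], [-1.0, -6.1, 0, 0], [-0.6, -6.2, 0, 0], [-0.2, -6.1, 0, 0], [0.3, -6.1, 0, 0], [0.7, -6.0, 0, 0], [1.1, -5.9, 0, 0], [1.5, -5.8, 0, 0], [1.8, -5.7, 0, 0], [2.2, -5.5, 0, 0], [2.5, -5.3, 0, 0], [2.8, -5.1, 0, 0], [3.2, -4.9, 0, 0], [3.4, -4.6, 0, 0], [3.7, -4.4, 0, 0], [4.0, -4.1, 0, 0], [4.2, -3.8, 0, 0]]
end t 15.0333 cmd end [ 0.4884 -0.018 ] ang 4.001526708598124
[0.46123256 0.0779844  0.2206612 ]
```

Request:
step_arm(
  series=[
    [[-2.2,-6.7,0,0],[-1.4,-6.1,0,0],[-1.0,-6.1,0,0],[-0.6,-6.2,0,0],[-0.2,-6.1,0,0],[0.3,-6.1,0,0],[0.7,-6.0,0,0],[1.1,-5.9,0,0],[1.5,-5.8,0,0],[1.8,-5.7,0,0],[2.2,-5.5,0,0],[2.5,-5.3,0,0],[2.8,-5.1,0,0],[3.2,-4.9,0,0],[3.4,-4.6,0,0],[3.7,-4.4,0,0],[4.0,-4.1,0,0],[4.2,-3.8,0,0]],
  ],
)

```text
time: 15.03
eef_pos: [0.4886, -0.0186, 0.2207]
tool_rot: [0.0, 0.214, 0.977, 0.0]
ft_force: [-0.1, 0.1, -0.7]
grip_width: 0.0262
grip_force: 30.0
```

```bash
python3 look.py 1; python3 track.py 20 0 .4884 -.018; python3 -c "
from ang import *;print(get_state()['eef_pos'])"
```

```text
15.0333 (99, -2.2774, 0.0889) [ 0.4886 -0.0186  0.2207]
fit [0.03116192 1.0322226  0.05028418] w now 0.7548507608050046 res [ 0.003  0.002  0.    -0.004 -0.005  0.003 -0.   ]
[[7.3, -6.0, 0, 0], [4.7, -3.1, 0, 0], [4.9, -2.7, 0, 0], [5.0, -2.4, 0, 0], [5.1, -2.1, 0, 0], [5.2, -1.8, 0, 0], [5.2, -1.4, 0, 0], [5.3, -1.1, 0, 0], [5.3, -0.8, 0, 0], [5.3, -0.5, 0, 0], [5.3, -0.2, 0, 0], [5.3, 0.2, 0, 0], [5.2, 0.5, 0, 0], [5.2, 0.8, 0, 0], [5.1, 1.0, 0, 0], [5.0, 1.3, 0, 0], [4.9, 1.6, 0, 0], [4.7, 1.9, 0, 0], [4.6, 2.1, 0, 0], [4.4, 2.4, 0, 0]]
end t 16.749966666666666 cmd end [ 0.5914 -0.0283] ang 5.2274085338723655
[ 0.4896285  -0.01940123  0.22076206]
```

Request:
step_arm(
  series=[
    [[7.3,-6.0,0,0],[4.7,-3.1,0,0],[4.9,-2.7,0,0],[5.0,-2.4,0,0],[5.1,-2.1,0,0],[5.2,-1.8,0,0],[5.2,-1.4,0,0],[5.3,-1.1,0,0],[5.3,-0.8,0,0],[5.3,-0.5,0,0],[5.3,-0.2,0,0],[5.3,0.2,0,0],[5.2,0.5,0,0],[5.2,0.8,0,0],[5.1,1.0,0,0],[5.0,1.3,0,0],[4.9,1.6,0,0],[4.7,1.9,0,0],[4.6,2.1,0,0],[4.4,2.4,0,0]],
  ],
)

```text
time: 16.75
eef_pos: [0.5916, -0.0282, 0.2207]
tool_rot: [-0.0, 0.214, 0.977, 0.0]
ft_force: [0.3, -0.1, -1.3]
grip_width: 0.0262
grip_force: 30.0
```

```bash
python3 look.py 1; python3 track.py 14 0 .5914 -.0283; python3 -c "
from ang import *;print(get_state()['eef_pos'])"
```

```text
16.75 (74, -1.0226, 0.0904) [ 0.5916 -0.0282  0.2207]
fit [0.03232059 1.02483198 0.04712715] w now 0.6792055285505922 res [ 0.005  0.003  0.001 -0.003 -0.01   0.001  0.008 -0.004]
[[9.0, 5.8, 0, 0], [4.0, 3.1, 0, 0], [3.8, 3.3, 0, 0], [3.6, 3.5, 0, 0], [3.3, 3.7, 0, 0], [3.1, 3.8, 0, 0], [2.9, 4.0, 0, 0], [2.7, 4.1, 0, 0], [2.4, 4.2, 0, 0], [2.2, 4.3, 0, 0], [1.9, 4.4, 0, 0], [1.7, 4.4, 0, 0], [1.4, 4.5, 0, 0], [1.2, 4.5, 0, 0]]
end t 17.96666666666667 cmd end [0.6346 0.0293] ang 6.05107487902116
[ 0.59258608 -0.02730282  0.22079802]
```

Request:
step_arm(
  series=[
    [[9.0,5.8,0,0],[4.0,3.1,0,0],[3.8,3.3,0,0],[3.6,3.5,0,0],[3.3,3.7,0,0],[3.1,3.8,0,0],[2.9,4.0,0,0],[2.7,4.1,0,0],[2.4,4.2,0,0],[2.2,4.3,0,0],[1.9,4.4,0,0],[1.7,4.4,0,0],[1.4,4.5,0,0],[1.2,4.5,0,0]],
  ],
)

```text
time: 17.97
eef_pos: [0.6345, 0.0297, 0.2207]
tool_rot: [-0.0, 0.214, 0.977, 0.0]
ft_force: [-0.3, -0.0, -1.6]
grip_width: 0.0258
grip_force: 30.0
```

Request:
step_arm(
  series=[
    [[-4,-10,0,0],[-8,-22,0,0],[-10,-28,0,0],[-10,-28,0,0],[-10,-28,0,0],[-10,-28,0,0],[-10,-28,0,0],[-10,-28,0,0],[-10,-28,0,0],[-10,-28,0,0],[-10,-28,0,0],[-10,-28,0,0],[-9,-22,0,0],[-7,-16,0,0],[0,0,0,0],[0,0,0,0],[0,0,0,0]],
  ],
)

```text
time: 19.38
eef_pos: [0.5065, -0.3199, 0.2208]
tool_rot: [0.0, 0.214, 0.977, 0.001]
ft_force: [0.7, -0.2, -1.2]
grip_width: 0.0262
grip_force: 30.0
```

```bash
python3 - <<'E'
from h import *
s=get_state();w=get_image("wrist");S=get_image("side");print(s["time"],s["eef_pos"],s["tool_rot"],s["grip_width"])
a=cv2.resize(S["pixels"][200:300,340:460],(480,400),interpolation=2)
b=cv2.resize(w["pixels"][60:260,220:420],(320,320));o=np.zeros((400,800,3),np.uint8);o[:,:480]=a;o[:320,480:]=b
cv2.imwrite("pics/r.png",o)
E
```

```text
19.3833 [ 0.50647986 -0.31986282  0.22080667] [3.29413670e-05 2.13854891e-01 9.76865276e-01 5.62195090e-04] 0.026215187525666008
```

View pics/r.png

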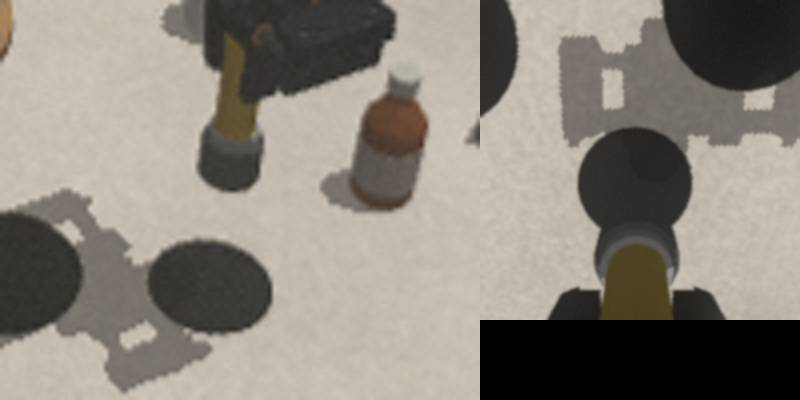

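The lamp hangs upright over the small pad (side crop lens (230,180), pad (210,286)). I'll lower it.

Request:
step_arm(
  series=[
    [[0,0,-6,0],[0,0,-14,0],[0,0,-18,0],[0,0,-18,0],[0,0,-16,0],[0,0,-12,0],[0,0,-8,0],[0,0,-5,0],[0,0,-4,0],[0,0,-2,0],[0,0,-2,0],[0,0,-1,0],[0,0,-1,0],[0,0,0,0],[0,0,0,0],[0,0,0,0]],
  ],
)

```text
time: 20.82
eef_pos: [0.5065, -0.3209, 0.114]
tool_rot: [0.0, 0.214, 0.977, -0.0]
ft_force: [-0.7, 0.2, -1.4]
grip_width: 0.0261
grip_force: 30.0
```

Request:
step_arm(
  series=[
    [[0,0,-0.5,0],[0,0,-0.5,0],[0,0,-0.4,0],[0,0,-0.3,0],[0,0,0,0],[0,0,0,0],[0,0,0,0]],
  ],
)

```text
time: 21.4
eef_pos: [0.5066, -0.3209, 0.1127]
tool_rot: [0.0, 0.214, 0.977, -0.0]
ft_force: [-1.1, 0.6, 5.9]
grip_width: 0.0261
grip_force: 30.0
```

Contact shows as an upward force of about 7 N against the free reading. I'll open and retreat.

Request:
step_arm(
  series=[
    [[0,0,0,0],[0,0,0,0],[0,0,0,0],[0,0,0,0],[0,0,0,0],[0,0,0,0],[0,0,0,0],[0,0,0,0],[0,0,0,0],[0,0,0,0]],
  ],
  claw=-1,
)

```text
time: 22.23
eef_pos: [0.5064, -0.3208, 0.112]
tool_rot: [0.0, 0.214, 0.977, 0.0]
ft_force: [0.2, 0.3, -0.2]
grip_width: 0.0879
grip_force: 0.0
```

Request:
step_arm(
  series=[
    [[0,0,4,0],[0,0,8,0],[0,0,14,0],[0,0,20,0],[0,0,25,0],[0,0,25,0],[0,0,25,0],[0,0,20,0],[0,0,9,0],[0,0,0,0],[0,0,0,0]],
  ],
)

```text
time: 23.15
eef_pos: [0.5061, -0.3208, 0.262]
tool_rot: [-0.0, 0.214, 0.977, -0.0]
ft_force: [-0.2, 0.1, -0.5]
grip_width: 0.088
grip_force: 0.0
```

```bash
python3 - <<'E'
from h import *
s=get_state();w=get_image("wrist");S=get_image("side");print(s["time"],s["eef_pos"],s["grip_width"])
print("pad side",atz(S,(392.2,271),.004))
a=cv2.resize(S["pixels"][200:300,340:460],(480,400),interpolation=2)
b=cv2.resize(w["pixels"],(320,200));o=np.zeros((400,800,3),np.uint8);o[:,:480]=a;o[:200,480:]=b
cv2.imwrite("pics/f.png",o)
E
```

```text
23.15 [ 0.5060763  -0.32081295  0.2619755 ] 0.0880407763428029
pad side [ 0.50193635 -0.32034771  0.004     ]
```

View pics/f.png

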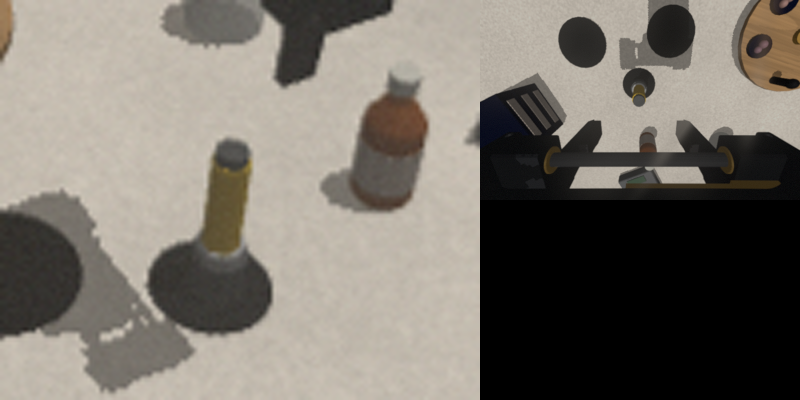

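The lamp stands upright in the middle of the small pad (side crop (225,250)), and the gripper is clear above it. I'll hand the job in.

```bash
python3 -c "
from bench import *
print(sign_off())"
```

```text
the job is handed in; nothing more can be done
None
```

The job is handed in: the lamp followed the golden pearl for about 6 s while the carousel coasted untouched, and now stands released on the middle of its pad. However, the lamp first brushed the post by accident and I added a second push, and the turn slowed from about 6 s to over 9 s by the end of tracking.

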